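# Hold a plaster mould shut under a ratchet press arm

## Task

Lift the red press arm by its black knob, letting its sprung pawl click up the toothed mast (do not squeeze the yellow release on the way up), until it hangs by itself high enough for the plaster mould to go under it. Stand the mould upright on the table with its brass disc squarely under the rubber pad, then squeeze the yellow release to the red post and lower the arm gently, without dropping it, until its weight rests on the brass disc; let go and leave the other pottery things where they are.

Things in the scene. Friction and masses are not known exactly. Their poses are not given: they have to be found in the camera images.
- stand: Ratchet press fixed to the table: green foot 150 x 150 x 12 mm, steel mast 24 x 20 mm, 268 mm tall. Origin on the table at the mast's axis, z up. A red bar 36 mm wide, 20 mm thick reaches from the mast along the stand's -x (roughly to the robot) to 179 mm from its axis and slides only up and down. Flat-topped teeth every 12 mm on the mast's +y face hold it from falling, not from rising.
- press_arm (a joint): Height of the arm above its lowest place, 0 to 0.108 m. It hangs on its pawl at multiples of 0.012. At value q the bar's top is q + 80 mm over the table. Moving parts: about 0.8 kg (unknown to 25 %), 1.5 N friction; each tooth adds up to about 8 N going up. Starts at 0, 0.012 or 0.024, too low for the mould; from 0.048 the mould passes easily. Resting on the mould it reads between 0.025 and 0.035.
- pawl (a joint): Angle of the brass pawl lever about its upright pin: 0 (sprung in, caught in the teeth) to 0.2 rad (stop, released). From about 0.16 rad it clears the teeth. Squeezing the yellow paddle turns it, with about 2 N at first and 4 N at the stop; riding over teeth turns it too. It springs back when let go.
- knob: Black mushroom knob on the arm's end, head of a screw foot: stem 22 mm thick, 30 mm tall, then a cap 32 mm wide, 10 mm thick. Origin at the stem's foot on the bar's top, 165 mm from the mast's axis, z up. Straight below hangs its rubber pad, 24 mm wide, giving 1 mm per 16 N; its underside is 33 to 42 mm below the origin, set differently each time and not measured, so feel for the contact.
- post: Fixed red post on the press arm, the unmoving half of the release: 34 mm (x) x 12 mm (y), 60 mm tall. Origin at the centre of its foot on the bar's top, 100 mm from the mast's axis; axes parallel to the stand's.
- paddle: Yellow upright rod, 14 mm thick, from 7 to 63 mm above the bar's top: the moving half of the release. Its axis is 29 mm from the post's centre towards the stand's +y (42 mm over both outsides); squeezed to the stop 16 mm (29 mm over both). Brass bar under it to 12 mm above the bar's top. Pinch post and paddle together from above: 15 to 25 N frees the pawl and carries the arm.
- mould: Closed two-part plaster mould, a loose block 140 x 56 x 73 mm, about 0.55 kg. Origin at the centre of its underside, x along its length, z up. A brass disc is let into its top near the +x end; a terracotta key band marks the other end, 45 to 55 mm from the middle, the place to grip it (across the 56 mm) so that the gripper stays clear of the press arm.
- disc (a point): Centre of the brass disc (40 mm in diameter) on the mould's top: 40 mm from the middle towards the +x end, 73 mm above the underside. At the start this end points away from the robot.
- bowl: Blue glazed bowl, 120 mm wide and 65 mm tall, loose. Origin at its underside. Leave it alone.
- figure: Dark clay-coloured bottle-shaped figure, 90 mm wide and 167 mm tall, loose. Origin at its underside. Leave it alone.
- rib: Flat wooden modelling rib, 178 x 35 x 8 mm, loose. Origin at its underside, x along its length. Leave it alone.
Mind the look-alikes: they are no part of the job. Of the things like the mould, leave any that is brown; of the rest the smaller one is meant.

How it is judged:
By the outcome, as a careful person would: the job done as asked, in the order asked, and still so for the second after the job is handed in, with the robot touching nothing.
It also fails if it takes over 72 s, if anything falls off the work surface, if the arm or the gripper's body presses on something with over 40 N, if the wrist force passes 120 N, or if a joint passes its speed limit or range.

## Robot

A 6-joint arm with a two-finger parallel gripper is mounted at the origin on the work surface. World frame = base frame: x ahead of the robot, y to its left, z up, the work surface at z = 0. Lengths are in mm, angles in rad, forces in N, time in s.
With the tool pointing down it reaches from about 350 to 850 mm from the base axis. Payload 8.1 kg.
Tool frame: the origin (TCP) lies on the mounting face of the last link; the fingertips stand 186 mm ahead of it and the grasp point (between the pads) lies 167 mm ahead of it; z points along the fingers, y is the line along which they close (so a half turn about z gives the same grasp; the last joint's range is limited). The gripper opens to 93 mm and grips with 3 to 60 N. Pads are 15 mm wide; open, the fingers measure 128 mm over their backs; the gripper's body (75 mm by 188 mm) begins 65 mm behind the grasp point.
Start: joints at [1.072, 0.13, 1.488, -0, 1.523, -0.085], TCP at [241.235, 549.375, 404.735] pointing down, gripper open.
Joint ranges: [-2.96, 2.96], [-0.89, 2.26], [0.02, 2.5], [-1.34, 4.48], [0, 2.73], [-2.66, 2.66]. Speed limits (rad/s): [2.39, 2.39, 2.79, 3.14, 3.14, 3.14].

## Interface

Orientations are given as a rotation vector (axis times angle).
In Python, from plant import sensors, viewer, env gives the robot as it stands. The module is installed in compiled form; this text tells all that it offers.
- The arm moves only by the tool apply_moves, never from a script. Its argument "series" is a list of rows, each an object of numbers: "dx", "dy", "dz": the shift along the tool's x, y, z each as a share of 0.3 m, from -1 to 1; "ax", "ay", "az": the turn, a rotation vector about the tool's x, y, z each as a share of pi/4 rad, from -1 to 1; "jaw": the opening, from 0 (shut) to 1 (fully open). A call has 1 to 10 rows; each row is the pose to reach, as a shift and turn from the pose commanded when the call began, along the tool's axes at that moment; what a row does not reach only later rows make up. A row lasts 1/12 s, in which the tool goes at most 41.7 mm and 7.16 degrees, less where a joint would pass 70% of its speed; a pose out of reach is approached as far as the arm can. A call with a number of a shift or a turn outside -1 to 1 is refused whole. A call with a gripper value outside its range is refused whole. The fingers move at their own pace and stop on an object; "newtons" is the grip in N (left out, the last holds). Time passes only in rows, so rows that repeat a pose let the fingers close. It gives the time, the measured TCP pose, the force, the opening and the grip force at its end, in the units of the state.
- sensors.read_state(): the state, without advancing time (a new reading comes with each control period).
- viewer.snapshot(name): name is "side" or "top"; returns a dict with "frame" (384x512x3 uint8, red, green, blue), "depth" (384x512 float32, mm along the optical axis (not along the pixel's ray), 0 where there is no reading), "fx", "fy", "cx", "cy" (pixels), "origin" and "attitude" of the camera in the world. Camera axes: x right, y down, z forward; pixel columns grow to the right and rows downward; lengths in mm; the calibration is good to about 2 mm. A picture is of the moment at which its call begins.
- env.sign_off(): hands the job in; it is judged then, once.
The state is a dict: "time": time; "q": joint angles; "qvel": joint speeds; "joint_efforts": joint torques, N m; "tool_pos": TCP position; "orientation": TCP orientation; "contact_force": force on the tool from outside, world axes, zero at the start; "wrist_torque": the same for the moment, N m; "grip_width": finger opening in mm; "grasp_force": force on a finger pad.
Only numpy, scipy, OpenCV 4.12 (cv2) and the standard library are available. Lean on these libraries where they do the work, as an engineer would, in place of code of your own. Each camera call takes 0.05 s, during which the arm holds its last target. There are 200 camera calls.

## Working session

There is one attempt and no reset: what is moved stays moved. The work goes in short steps, Python scripts to look and compute and a tool call to move; the robot and the scene stay as the last step left them, time stands still between calls to the robot, and variables do not carry over. Pictures are saved under pics/ and viewed, at most 10 in all, crops included, and the job is handed in when it is done.

Besides the shell and the picture viewer there is one more tool, called after ">>>" by a JSON object that holds its "fn" and its "kwargs". apply_moves: Moves the arm, as the interface text tells. Shift numbers are shares of 0.3 m and turn numbers shares of pi/4 rad, none past 1 either way. Its arguments: {"type":"object","properties":{"series":{"type":"array"},"newtons":{"type":"number"}},"required":["series"]}

```bash
mkdir -p pics; cat > h.py <<'E'
import numpy as np, cv2
from scipy.spatial.transform import Rotation as R
from plant import sensors, viewer, env
def snap(n):
    s=viewer.snapshot(n); d=s["depth"].astype(float); v,u=np.mgrid[:384,:512]
    P=np.stack([(u-s["cx"])/s["fx"]*d,(v-s["cy"])/s["fy"]*d,d],-1)
    A=np.array(s["attitude"],float)
    M=A if A.shape==(3,3) else (R.from_rotvec(A).as_matrix() if A.size==3 else R.from_quat(A).as_matrix())
    W=P@M.T+np.array(s["origin"]); W[d==0]=np.nan
    return s["frame"],W,s
E
python3 - <<'E'
from h import *
for n in("top","side"):
    f,W,s=snap(n); cv2.imwrite(f"pics/{n}0.png",f[...,::-1]); np.save(f"{n}0.npy",W); print(s["attitude"],s["origin"],s["fx"])
print(sensors.read_state())
E
```

```text
[-2.14973288  2.13252102 -0.18304933] [ 267.92691989  -21.22743329 1654.83583025] 472.9653683133064
[-2.16471787  0.47821129 -0.21230588] [   97.0782819  -1005.03031761   868.22142942] 454.31706323990664
{'time': 0.1, 'q': array([ 1.07161054e+00,  1.31120020e-01,  1.48914815e+00, -2.51775306e-05,
        1.52297920e+00, -8.54253417e-02]), 'qvel': array([-0.00100049,  0.0005965 , -0.00223337, -0.00124793, -0.00106948,
        0.00214221]), 'joint_efforts': array([ 1.99624388e-03, -5.61341965e+01, -4.93094587e+01,  7.71282194e-02,
        2.92023324e-02, -7.66438075e-05]), 'tool_pos': array([241.13819748, 549.19985199, 403.78375245]), 'orientation': array([-6.45212090e-01, -3.07415924e+00,  2.49998403e-03]), 'contact_force': array([0.13584504, 0.42207637, 0.30094227]), 'wrist_torque': array([ 0.01239122,  0.04126339, -0.01182911]), 'grasp_force': 0.0, 'grip_width': 93.08071251618135}
```

View pics/top0.png

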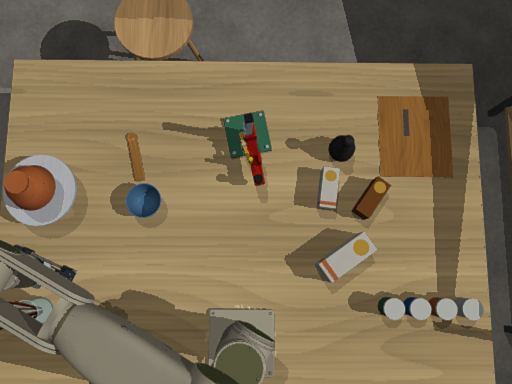

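View pics/side0.png

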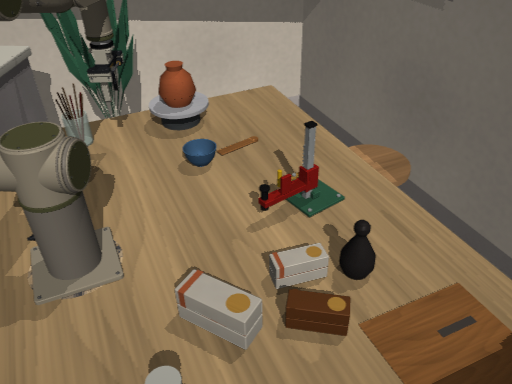

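Top view: press at (250,145) with the knob at (258,180). The mould candidates are small white (329,188), brown (371,198) and large white (347,258). Brown is excluded and the small white one is the smaller of the rest, so I choose (329,188). The figure is at (342,148), the bowl at (144,200) and the rib at (135,157).

```bash
python3 - <<'E'
from h import *
W=np.load("top0.npy"); f=cv2.imread("pics/top0.png"); hsv=cv2.cvtColor(f,cv2.COLOR_BGR2HSV)
c=f[100:225,215:400]; cv2.imwrite("pics/c1.png",cv2.resize(c,None,fx=4,fy=4,interpolation=cv2.INTER_CUBIC))
def box(m): p=W[m][:,:2].astype(np.float32); return cv2.minAreaRect(p)
v,u=np.mgrid[:384,:512]
win=lambda a,b,c,d:(u>=a)&(u<b)&(v>=c)&(v<d)
z=W[...,2]
# mould top
m=win(312,348,160,215)&(z>66)&(z<80); print("mould",m.sum(),box(m),np.median(z[m]))
S=hsv[...,1];H=hsv[...,0]
d=m&(S>120)&(H>15)&(H<30); print("disc",d.sum(),W[d].mean(0)); t=m&(S>100)&(H<14); print("band",t.sum(),W[t].mean(0))
g=win(215,280,100,165)&(H>60)&(H<90)&(S>80)&(z<25); print("foot",box(g),np.median(z[g]))
r=win(235,275,110,195)&((H<6)|(H>174))&(S>150); print("red",r.sum(),box(r))
for lo,hi in((55,75),(75,90),(90,115),(115,130),(130,150),(150,175),(240,290)):
  k=win(235,275,105,195)&(z>lo)&(z<hi); print(lo,hi,k.sum(),box(k) if k.sum()>3 else'',np.median(z[k]) if k.any() else '')
y=win(235,275,110,195)&(H>20)&(H<35)&(S>180); print("yel",y.sum(),W[y].mean(0),z[y])
k=win(248,268,170,192)&(f.max(2)<70)&(z>80);print("knob",k.sum(),W[k].mean(0),z[k].max(),box(k))
E
```

```text
mould 642 ((520.8748168945312, -294.1004333496094), (57.34786605834961, 140.32650756835938), 82.3773193359375) 73.0008832588619
disc 89 [ 560.11196434 -298.94907449   74.1365395 ]
band 52 [ 466.36077646 -285.96159092   73.48425508]
foot ((720.376220703125, -13.911529541015625), (146.8073272705078, 146.566650390625), 12.26591968536377) 12.50812338026708
red 451 ((625.2066650390625, -36.88157653808594), (198.71682739257812, 36.197689056396484), 11.866056442260742)
55 75 29 ((602.6798095703125, -35.33631896972656), (155.59620666503906, 50.5758056640625), 10.873096466064453) 71.62243934129833
75 90 371 ((617.101806640625, -31.27707290649414), (185.9248046875, 53.849571228027344), 11.291863441467285) 80.8266940189203
90 115 130 ((619.117919921875, -30.30788803100586), (187.82530212402344, 54.68177795410156), 11.60444164276123) 95.87678446930101
115 130 150 ((624.3802490234375, -36.530052185058594), (200.9923858642578, 39.345848083496094), 10.549117088317871) 122.61591041662359
130 150 68 ((648.5545654296875, -32.055824279785156), (124.89955139160156, 39.58723068237305), 10.70676326751709)
[... 476 characters left out ...]
4 100.28198361  85.66874536  87.40853237  89.78981479
  91.1990321   89.86646449  94.43927737  98.50271215  98.85963994
  91.95082689  89.63286538  85.94939914  97.91640082  94.81779623
 143.16805454 144.46634153 142.10618902  90.63572867 147.56126765
 139.36341742 146.97700747 143.58323718  91.69387894 145.76135921
 146.81481841 141.3355594  142.2000432   85.71068169 142.86835406
 144.02721945 142.09051738 122.97681621 129.28597376 127.81846297
 126.01033279 105.9369285  117.84806868 114.22970594  89.25299032
  88.64347912]
knob 68 [539.45286165 -51.33002019 118.50407782] 128.00115378545433 ((539.975341796875, -51.99921798706055), (26.437408447265625, 27.361928939819336), 89.64495086669922)
```

View pics/c1.png

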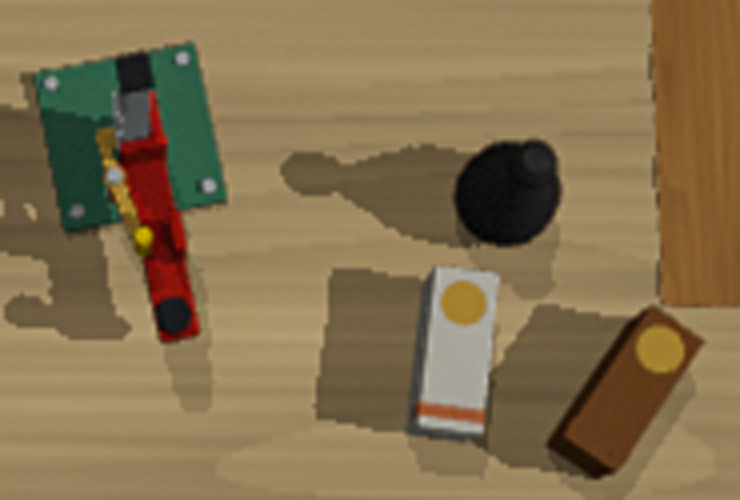

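The crop confirms the choice: white mould with disc at crop (463,302) and band at (450,412), and brown with disc (660,350). The knob is at (175,313), the yellow paddle at (143,240). The bar top reads about 80.8 mm, so q is about 0. Next I refine the knob and yaw and work out the first moves.

```bash
cat >> h.py <<'E'
def to(x,y,z,yaw,state=None):
    """shares for grasp point (x,y,z) with tool y at yaw [rad], tool down"""
    s=state or sensors.read_state(); R0=R.from_rotvec(s["orientation"])
    p=np.array([x,y,z+167.]); d=R0.inv().apply(p-s["tool_pos"])/300
    c,n=np.cos(yaw),np.sin(yaw); Rt=R.from_matrix(np.array([[-n,c,0],[c,n,0],[0,0,-1.]]).T.reshape(3,3).T if 0 else np.column_stack([[-n,c,0],[c,n,0],[0,0,-1.]]) )
    a=-0
    if np.linalg.det(Rt.as_matrix())<0: raise ValueError
    t=(R0.inv()*Rt).as_rotvec()/(np.pi/4)
    print("d",d.round(4),"a",t.round(4))
def st():
    s=sensors.read_state(); o=R.from_rotvec(s["orientation"]).as_matrix()
    print("t",round(s["time"],2),"grasp",(s["tool_pos"]+167*o[:,2]).round(1),"yawy",round(float(np.arctan2(o[1,1],o[0,1])),4),"tilt",o[:2,2].round(4),"F",s["contact_force"].round(1),"w",round(s["grip_width"],1),"gf",round(s["grasp_force"],1),"q",s["q"].round(2)); return s
E
python3 - <<'E'
from h import *
for n,w in(("top",(240,275,160,195)),("side",(255,280,175,215))):
    W=np.load(n+"0.npy"); f=cv2.imread(f"pics/{n}0.png"); v,u=np.mgrid[:384,:512]; z=W[...,2]
    k=(u>=w[0])&(u<w[1])&(v>=w[2])&(v<w[3])&(z>112)&(z<130)&(f.max(2)<80)
    print(n,k.sum(),cv2.minEnclosingCircle(W[k][:,:2].astype(np.float32)),np.percentile(z[k],[10,50,90]),W[k][:,:2].mean(0))
    hsv=cv2.cvtColor(f,cv2.COLOR_BGR2HSV); H,S=hsv[...,0],hsv[...,1]
    r=((H<6)|(H>174))&(S>150)&(abs(z-80.5)<3)&(W[...,0]>500)&(W[...,0]<700)&(abs(W[...,1])<90); print(n,"bar",r.sum(),cv2.minAreaRect(W[r][:,:2].astype(np.float32)),np.median(z[r]))
    m=(z>262)&(z<275)&(abs(W[...,1])<80)&(W[...,0]>650)&(W[...,0]<750); print("mast",m.sum(),cv2.minAreaRect(W[m][:,:2].astype(np.float32)))
    m=(abs(z-73)<2.5)&(W[...,0]>430)&(W[...,0]<610)&(W[...,1]<-245)&(W[...,1]>-345); print("mould",m.sum(),cv2.minAreaRect(W[m][:,:2].astype(np.float32)))
    for a,b in ((138,146),):
        p=(H>20)&(H<35)&(S>150)&(z>a-3)&(z<b)&(abs(W[...,1])<80)&(W[...,0]>560)&(W[...,0]<660); print("paddle",p.sum(),W[p].mean(0))
st(); to(540,-52,180,0.207+np.pi/2)
E
```

```text
top 70 ((560.925048828125, -40.205501556396484), 39.21696853637695) [114.82938189 120.73822954 125.74276443] [543.48094943 -51.10417368]
top bar 169 ((604.8276977539062, -42.88935852050781), (156.00592041015625, 35.70578384399414), 13.28475284576416) 80.50122181759616
mast 82 ((702.1602783203125, -18.321693420410156), (31.18107795715332, 25.77781105041504), 12.046870231628418)
mould 341 ((520.702392578125, -294.0718994140625), (56.11967849731445, 139.7763671875), 82.5949935913086)
paddle 11 [600.92894887 -26.26220504 142.81548113]
side 76 ((560.9666748046875, -46.7271728515625), 39.666927337646484) [115.61811387 119.45679761 121.13405635] [538.53111635 -55.15409483]
side bar 271 ((610.5450439453125, -39.11103057861328), (176.387451171875, 48.25079345703125), 10.54271125793457) 80.01072996085475
mast 65 ((698.6149291992188, -22.571279525756836), (31.917194366455078, 30.365739822387695), 8.342361450195312)
mould 802 ((517.9849853515625, -295.2019958496094), (58.51799392700195, 140.1786651611328), 82.35655212402344)
paddle 20 [598.72574655 -28.69401027 140.25770918]
t 0.1 grasp [241.  549.  236.8] yawy 1.157 tilt [-0.0008 -0.0015] F [0.1 0.4 0.3] w 93.1 gf 0.0 q [ 1.07  0.13  1.49 -0.    1.52 -0.09]
d [-1.7179 -1.4341  0.1914] a [-0.002  -0.0008 -0.7904]
```

```bash
python3 - <<'E'
from h import *
np.set_printoptions(suppress=True,linewidth=150)
c,s=np.cos(.207),np.sin(.207)
for n in("top","side"):
    W=np.load(n+"0.npy"); f=cv2.imread(f"pics/{n}0.png"); z=W[...,2]
    hsv=cv2.cvtColor(f,cv2.COLOR_BGR2HSV); H,S,V=[hsv[...,i] for i in range(3)]
    L=W[...,:2]-[540.5,-53]; X=L[...,0]*c+L[...,1]*s-165; Y=-L[...,0]*s+L[...,1]*c   # stand frame guess
    near=(X>-190)&(X<30)&(abs(Y)<60)
    v,u=np.mgrid[:384,:512]
    for nm,m in(("yel",(H>22)&(H<34)&(S>200)&near&(z>95)),("redtop",((H<6)|(H>174))&(S>150)&near&(z>134)&(X<-60)),("bar",((H<6)|(H>174))&(S>150)&near&(abs(z-80.5)<3)&(X<-125)),("cap",(f.max(2)<80)&(z>112)&(z<126)&near&(X<-140))):
        q=np.c_[u[m],v[m],X[m],Y[m],z[m]]
        print(n,nm,len(q),"mean",q.mean(0).round(1),"min",q.min(0).round(0),"max",q.max(0).round(0))
        if nm=="yel": print(q.round(0).astype(int)[:30].tolist())
E
```

```text
top yel 21 mean [ 250.3  159.4 -101.8   14.3  136. ] min [ 249.  157. -106.    8.  106.] max [252. 162. -95.  19. 148.]
[[249, 157, -95, 17, 143], [250, 157, -95, 14, 144], [251, 157, -96, 11, 142], [249, 158, -99, 18, 148], [250, 158, -98, 14, 139], [251, 158, -100, 12, 147], [252, 158, -100, 8, 144], [249, 159, -102, 19, 146], [250, 159, -102, 15, 147], [251, 159, -102, 12, 141], [252, 159, -103, 9, 142], [249, 160, -104, 19, 143], [250, 160, -105, 16, 144], [251, 160, -105, 13, 142], [252, 160, -102, 8, 123], [249, 161, -105, 19, 129], [250, 161, -105, 16, 128], [251, 161, -105, 13, 126], [249, 162, -103, 19, 106], [250, 162, -106, 16, 118], [251, 162, -106, 13, 114]]
top redtop 31 mean [ 258.6  157.3 -100.9  -13.8  140.1] min [ 257.  153. -116.  -19.  135.] max [261. 162. -86.  -9. 147.]
top bar 43 mean [ 257.7  173.1 -141.2   -3.8   80.6] min [ 252.  168. -178.  -19.   78.] max [ 263.  184. -125.   14.   83.]
top cap 61 mean [ 257.8  178.4 -165.7    1.7  120. ] min [ 254.  174. -179.  -13.  112.] max [ 262.  182. -152.   15.  126.]
side yel 40 mean [ 279.   176.2 -105.4    9.8  
[... 544 characters left out ...]
131], [279, 175, -107, 8, 131], [280, 175, -104, 6, 131], [278, 176, -109, 9, 128], [279, 176, -104, 11, 125], [280, 176, -104, 7, 128], [278, 177, -107, 12, 123], [279, 177, -106, 9, 124], [278, 178, -108, 10, 120], [279, 178, -106, 9, 120], [278, 179, -108, 10, 117], [279, 179, -105, 10, 116], [278, 180, -108, 11, 113]]
side redtop 36 mean [ 285.6  176.5 -103.2  -17.5  138.3] min [ 281.  174. -119.  -22.  134.] max [290. 179. -86. -12. 143.]
side bar 103 mean [ 270.   197.5 -151.4   -7.5   79.9] min [ 259.  191. -182.  -24.   78.] max [ 279.  203. -125.   14.   83.]
side cap 74 mean [ 263.9  187.9 -169.    -2.   118.8] min [ 259.  184. -183.  -16.  112.] max [ 269.  192. -153.   18.  124.]
```

>>> {"fn": "apply_moves", "kwargs": {"series": [{"dx": -0.95, "dy": -0.79, "az": -0.79, "jaw": 1}, {"dx": -0.95, "dy": -0.79, "az": -0.79, "jaw": 1}, {"dx": -0.95, "dy": -0.79, "az": -0.79, "jaw": 1}, {"dx": -0.95, "dy": -0.79, "az": -0.79, "jaw": 1}, {"dx": -0.95, "dy": -0.79, "az": -0.79, "jaw": 1}, {"dx": -0.95, "dy": -0.79, "az": -0.79, "jaw": 1}, {"dx": -0.95, "dy": -0.79, "az": -0.79, "jaw": 1}, {"dx": -0.95, "dy": -0.79, "az": -0.79, "jaw": 1}, {"dx": -0.95, "dy": -0.79, "az": -0.79, "jaw": 1}, {"dx": -0.95, "dy": -0.79, "az": -0.79, "jaw": 1}], "newtons": 40}}

```text
invalid input at $.series[0]: expected keys dx, dy, dz, ax, ay, az, jaw
```

```bash
python3 -c "
from h import *
st(); to(540,-53,180,0.207+np.pi/2)"
```

```text
t 0.1 grasp [241.  549.  236.8] yawy 1.157 tilt [-0.0008 -0.0015] F [0.1 0.4 0.3] w 93.1 gf 0.0 q [ 1.07  0.13  1.49 -0.    1.52 -0.09]
d [-1.7192 -1.4371  0.1915] a [-0.002  -0.0008 -0.7904]
```

>>> {"fn": "apply_moves", "kwargs": {"series": [{"dx": -0.95, "dy": -0.79, "dz": 0, "ax": 0, "ay": 0, "az": -0.79, "jaw": 1}, {"dx": -0.95, "dy": -0.79, "dz": 0, "ax": 0, "ay": 0, "az": -0.79, "jaw": 1}, {"dx": -0.95, "dy": -0.79, "dz": 0, "ax": 0, "ay": 0, "az": -0.79, "jaw": 1}, {"dx": -0.95, "dy": -0.79, "dz": 0, "ax": 0, "ay": 0, "az": -0.79, "jaw": 1}, {"dx": -0.95, "dy": -0.79, "dz": 0, "ax": 0, "ay": 0, "az": -0.79, "jaw": 1}, {"dx": -0.95, "dy": -0.79, "dz": 0, "ax": 0, "ay": 0, "az": -0.79, "jaw": 1}, {"dx": -0.95, "dy": -0.79, "dz": 0, "ax": 0, "ay": 0, "az": -0.79, "jaw": 1}, {"dx": -0.95, "dy": -0.79, "dz": 0, "ax": 0, "ay": 0, "az": -0.79, "jaw": 1}, {"dx": -0.95, "dy": -0.79, "dz": 0, "ax": 0, "ay": 0, "az": -0.79, "jaw": 1}, {"dx": -0.95, "dy": -0.79, "dz": 0, "ax": 0, "ay": 0, "az": -0.79, "jaw": 1}], "newtons": 40}}

```text
time: 0.93
tool_pos: [408.7, 213.2, 404.5]
orientation: [-0.317, 3.125, -0.004]
contact_force: [-1.1, -0.3, 0.4]
grip_width: 93.2
grasp_force: 0.0
```

```bash
python3 -c "
from h import *
st(); to(540,-53,170,0.207+np.pi/2)"
```

```text
t 0.93 grasp [408.8 212.8 237.5] yawy 1.7731 tilt [ 0.0007 -0.0023] F [-1.1 -0.3  0.4] w 93.2 gf 0.0 q [ 0.37 -0.25  1.86 -0.    1.54 -1.4 ]
d [-0.2506 -0.9565  0.2272] a [-0.003   0.0002 -0.006 ]
```

>>> {"fn": "apply_moves", "kwargs": {"series": [{"dx": -0.25, "dy": -0.95, "dz": 0.1, "ax": 0, "ay": 0, "az": 0, "jaw": 1}, {"dx": -0.25, "dy": -0.95, "dz": 0.1, "ax": 0, "ay": 0, "az": 0, "jaw": 1}, {"dx": -0.25, "dy": -0.95, "dz": 0.1, "ax": 0, "ay": 0, "az": 0, "jaw": 1}, {"dx": -0.25, "dy": -0.95, "dz": 0.1, "ax": 0, "ay": 0, "az": 0, "jaw": 1}, {"dx": -0.25, "dy": -0.95, "dz": 0.1, "ax": 0, "ay": 0, "az": 0, "jaw": 1}, {"dx": -0.25, "dy": -0.95, "dz": 0.1, "ax": 0, "ay": 0, "az": 0, "jaw": 1}, {"dx": -0.25, "dy": -0.95, "dz": 0.1, "ax": 0, "ay": 0, "az": 0, "jaw": 1}, {"dx": -0.25, "dy": -0.95, "dz": 0.1, "ax": 0, "ay": 0, "az": 0, "jaw": 1}, {"dx": -0.25, "dy": -0.95, "dz": 0.1, "ax": 0, "ay": 0, "az": 0, "jaw": 1}, {"dx": -0.25, "dy": -0.95, "dz": 0.1, "ax": 0, "ay": 0, "az": 0, "jaw": 1}]}}

```text
time: 1.77
tool_pos: [538.6, -45.4, 374.1]
orientation: [0.322, -3.124, -0.002]
contact_force: [0.9, 0.2, 0.4]
grip_width: 92.9
grasp_force: 0.0
```

```bash
python3 -c "
from h import *
st(); to(540,-53,105,0.207+np.pi/2)"
```

```text
t 1.77 grasp [538.4 -45.3 207.1] yawy 1.7765 tilt [-0.0015  0.0009] F [0.9 0.2 0.4] w 92.9 gf 0.0 q [-0.18 -0.01  1.69  0.    1.46 -1.96]
d [ 3.000e-04 -2.610e-02  3.403e-01] a [ 0.0015 -0.0016 -0.0016]
```

>>> {"fn": "apply_moves", "kwargs": {"series": [{"dx": 0, "dy": -0.026, "dz": 0.1, "ax": 0, "ay": 0, "az": 0, "jaw": 1}, {"dx": 0, "dy": -0.026, "dz": 0.2, "ax": 0, "ay": 0, "az": 0, "jaw": 1}, {"dx": 0, "dy": -0.026, "dz": 0.28, "ax": 0, "ay": 0, "az": 0, "jaw": 1}, {"dx": 0, "dy": -0.026, "dz": 0.33, "ax": 0, "ay": 0, "az": 0, "jaw": 1}, {"dx": 0, "dy": -0.026, "dz": 0.34, "ax": 0, "ay": 0, "az": 0, "jaw": 1}, {"dx": 0, "dy": -0.026, "dz": 0.34, "ax": 0, "ay": 0, "az": 0, "jaw": 1}]}}

```text
time: 2.27
tool_pos: [539.6, -51.7, 271.8]
orientation: [0.327, -3.122, -0.002]
contact_force: [0.0, 0.3, 0.8]
grip_width: 92.8
grasp_force: 0.0
```

```bash
python3 - <<'E'
from h import *
st(); to(540,-53,105,0.207+np.pi/2)
f,_,_=snap("side"); g,_,_=snap("top")
a=cv2.resize(f[120:240,220:345],(500,480),interpolation=cv2.INTER_CUBIC)
b=cv2.resize(g[125:200,225:290],None,fx=4.5,fy=4.5)
c=np.zeros((480,800,3),np.uint8); c[:,:500]=a; c[:b.shape[0],500:500+b.shape[1]]=b[:,:300]
cv2.imwrite("pics/k1.png",c[...,::-1])
E
```

```text
t 2.27 grasp [539.2 -51.6 104.8] yawy 1.7794 tilt [-0.0024  0.0007] F [0.  0.3 0.8] w 92.8 gf 0.0 q [-0.19  0.08  1.79  0.    1.27 -1.97]
d [-0.0004 -0.0046 -0.0005] a [ 0.0015 -0.0027  0.0021]
```

View pics/k1.png

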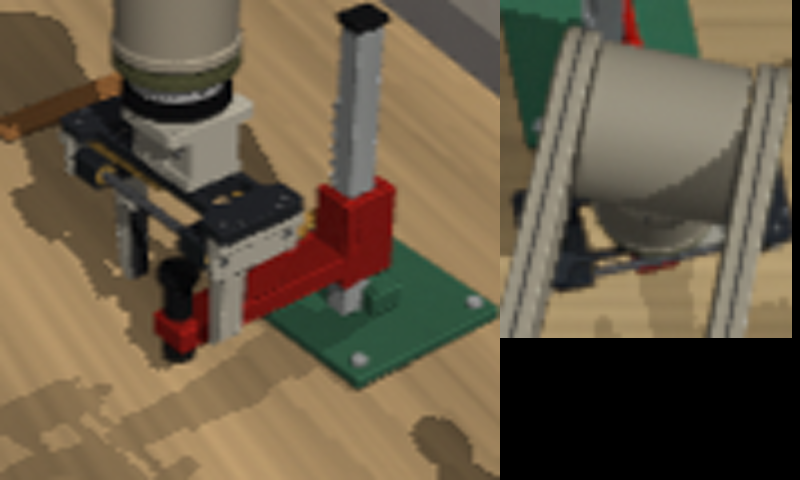

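The side view shows the fingers straddling the knob (178,300), near finger at (225,300), with the tips above the bar top. Closing.

>>> {"fn": "apply_moves", "kwargs": {"series": [{"dx": 0, "dy": -0.004, "dz": 0, "ax": 0, "ay": 0, "az": 0, "jaw": 0}, {"dx": 0, "dy": -0.004, "dz": 0, "ax": 0, "ay": 0, "az": 0, "jaw": 0}, {"dx": 0, "dy": -0.004, "dz": 0, "ax": 0, "ay": 0, "az": 0, "jaw": 0}, {"dx": 0, "dy": -0.004, "dz": 0, "ax": 0, "ay": 0, "az": 0, "jaw": 0}, {"dx": 0, "dy": -0.004, "dz": 0, "ax": 0, "ay": 0, "az": 0, "jaw": 0}, {"dx": 0, "dy": -0.004, "dz": 0, "ax": 0, "ay": 0, "az": 0, "jaw": 0}, {"dx": 0, "dy": -0.004, "dz": 0, "ax": 0, "ay": 0, "az": 0, "jaw": 0}, {"dx": 0, "dy": -0.004, "dz": 0, "ax": 0, "ay": 0, "az": 0, "jaw": 0}], "newtons": 40}}

```text
time: 3.03
tool_pos: [540.6, -54.6, 272.7]
orientation: [0.324, -3.125, -0.0]
contact_force: [0.1, 0.6, 0.6]
grip_width: 44.5
grasp_force: 0.0
```

```bash
python3 -c "
from h import *
st()"
```

```text
t 3.03 grasp [540.6 -54.6 105.7] yawy 1.7774 tilt [-0.0001  0.0001] F [0.1 0.6 0.6] w 44.5 gf 0.0 q [-0.2   0.08  1.79  0.    1.27 -1.97]
```

>>> {"fn": "apply_moves", "kwargs": {"series": [{"dx": 0, "dy": 0.005, "dz": 0, "ax": 0, "ay": 0, "az": 0, "jaw": 0}, {"dx": 0, "dy": 0.005, "dz": 0, "ax": 0, "ay": 0, "az": 0, "jaw": 0}, {"dx": 0, "dy": 0.005, "dz": 0, "ax": 0, "ay": 0, "az": 0, "jaw": 0}, {"dx": 0, "dy": 0.005, "dz": 0, "ax": 0, "ay": 0, "az": 0, "jaw": 0}, {"dx": 0, "dy": 0.005, "dz": 0, "ax": 0, "ay": 0, "az": 0, "jaw": 0}, {"dx": 0, "dy": 0.005, "dz": 0, "ax": 0, "ay": 0, "az": 0, "jaw": 0}]}}

```text
time: 3.53
tool_pos: [540.1, -52.1, 272.6]
orientation: [0.325, -3.124, -0.003]
contact_force: [-1.7, 5.9, 1.1]
grip_width: 30.9
grasp_force: 40.0
```

```bash
python3 -c "
from h import *
st()"
```

```text
t 3.53 grasp [540.  -51.8 105.6] yawy 1.7779 tilt [-0.0009  0.002 ] F [-1.7  5.9  1.1] w 30.9 gf 40.0 q [-0.19  0.08  1.79  0.    1.27 -1.97]
```

>>> {"fn": "apply_moves", "kwargs": {"series": [{"dx": 0, "dy": 0, "dz": -0.02, "ax": 0, "ay": 0, "az": 0, "jaw": 0}, {"dx": 0, "dy": 0, "dz": -0.04, "ax": 0, "ay": 0, "az": 0, "jaw": 0}, {"dx": 0, "dy": 0, "dz": -0.06, "ax": 0, "ay": 0, "az": 0, "jaw": 0}, {"dx": 0, "dy": 0, "dz": -0.08, "ax": 0, "ay": 0, "az": 0, "jaw": 0}, {"dx": 0, "dy": 0, "dz": -0.1, "ax": 0, "ay": 0, "az": 0, "jaw": 0}, {"dx": 0, "dy": 0, "dz": -0.12, "ax": 0, "ay": 0, "az": 0, "jaw": 0}, {"dx": 0, "dy": 0, "dz": -0.14, "ax": 0, "ay": 0, "az": 0, "jaw": 0}, {"dx": 0, "dy": 0, "dz": -0.16, "ax": 0, "ay": 0, "az": 0, "jaw": 0}, {"dx": 0, "dy": 0, "dz": -0.18, "ax": 0, "ay": 0, "az": 0, "jaw": 0}, {"dx": 0, "dy": 0, "dz": -0.2, "ax": 0, "ay": 0, "az": 0, "jaw": 0}]}}

```text
time: 4.37
tool_pos: [540.1, -52.1, 330.1]
orientation: [0.325, -3.123, -0.004]
contact_force: [12.4, 2.0, -24.8]
grip_width: 30.7
grasp_force: 40.0
```

```bash
python3 -c "
from h import *
st()"
```

```text
t 4.37 grasp [539.9 -51.7 163.1] yawy 1.778 tilt [-0.0017  0.0024] F [ 12.4   2.  -24.8] w 30.7 gf 40.0 q [-0.19  0.02  1.74  0.    1.38 -1.97]
```

>>> {"fn": "apply_moves", "kwargs": {"series": [{"dx": 0, "dy": 0, "dz": -0.01, "ax": 0, "ay": 0, "az": 0, "jaw": 0}, {"dx": 0, "dy": 0, "dz": -0.018, "ax": 0, "ay": 0, "az": 0, "jaw": 0}, {"dx": 0, "dy": 0, "dz": -0.018, "ax": 0, "ay": 0, "az": 0, "jaw": 0}, {"dx": 0, "dy": 0, "dz": -0.018, "ax": 0, "ay": 0, "az": 0, "jaw": 0}]}}

```text
time: 4.7
tool_pos: [540.1, -52.1, 336.4]
orientation: [0.325, -3.124, -0.004]
contact_force: [4.4, 4.6, -9.7]
grip_width: 31.2
grasp_force: 40.0
```

```bash
python3 -c "
from h import *
st()"
```

```text
t 4.7 grasp [539.9 -51.8 169.4] yawy 1.778 tilt [-0.0014  0.0023] F [ 4.4  4.6 -9.7] w 31.2 gf 40.0 q [-0.19  0.02  1.73  0.    1.39 -1.97]
```

>>> {"fn": "apply_moves", "kwargs": {"series": [{"dx": 0, "dy": 0, "dz": 0.005, "ax": 0, "ay": 0, "az": 0, "jaw": 0}, {"dx": 0, "dy": 0, "dz": 0.009, "ax": 0, "ay": 0, "az": 0, "jaw": 0}, {"dx": 0, "dy": 0, "dz": 0.013, "ax": 0, "ay": 0, "az": 0, "jaw": 0}, {"dx": 0, "dy": 0, "dz": 0.013, "ax": 0, "ay": 0, "az": 0, "jaw": 0}, {"dx": 0, "dy": 0, "dz": 0.013, "ax": 0, "ay": 0, "az": 0, "jaw": 0}]}}

```text
time: 5.12
tool_pos: [540.1, -52.1, 332.8]
orientation: [0.325, -3.124, -0.004]
contact_force: [4.8, 4.3, -7.5]
grip_width: 30.9
grasp_force: 40.0
```

```bash
python3 -c "
from h import *
st()"
```

```text
t 5.12 grasp [539.9 -51.8 165.8] yawy 1.778 tilt [-0.0013  0.0022] F [ 4.8  4.3 -7.5] w 30.9 gf 40.0 q [-0.19  0.02  1.74  0.    1.39 -1.97]
```

>>> {"fn": "apply_moves", "kwargs": {"series": [{"dx": 0, "dy": 0, "dz": 0.003, "ax": 0, "ay": 0, "az": 0, "jaw": 0}, {"dx": 0, "dy": 0, "dz": 0.006, "ax": 0, "ay": 0, "az": 0, "jaw": 0}, {"dx": 0, "dy": 0, "dz": 0.006, "ax": 0, "ay": 0, "az": 0, "jaw": 0}, {"dx": 0, "dy": 0, "dz": 0.006, "ax": 0, "ay": 0, "az": 0, "jaw": 0}]}}

```text
time: 5.45
tool_pos: [540.1, -52.1, 332.3]
orientation: [0.325, -3.124, -0.003]
contact_force: [-2.1, 5.7, 2.2]
grip_width: 30.8
grasp_force: 40.0
```

```bash
python3 -c "
from h import *
st()"
```

```text
t 5.45 grasp [540.  -51.8 165.3] yawy 1.7781 tilt [-0.0009  0.0021] F [-2.1  5.7  2.2] w 30.8 gf 40.0 q [-0.19  0.02  1.74  0.    1.39 -1.97]
```

Rise is 59.7 mm and the pawl carries the weight, so q = 0.060. Next I open and retract.

>>> {"fn": "apply_moves", "kwargs": {"series": [{"dx": 0, "dy": 0, "dz": 0, "ax": 0, "ay": 0, "az": 0, "jaw": 1}, {"dx": 0, "dy": 0, "dz": 0, "ax": 0, "ay": 0, "az": 0, "jaw": 1}, {"dx": 0, "dy": 0, "dz": 0, "ax": 0, "ay": 0, "az": 0, "jaw": 1}, {"dx": 0, "dy": 0, "dz": 0, "ax": 0, "ay": 0, "az": 0, "jaw": 1}, {"dx": 0, "dy": 0, "dz": 0, "ax": 0, "ay": 0, "az": 0, "jaw": 1}, {"dx": 0, "dy": 0, "dz": -0.1, "ax": 0, "ay": 0, "az": 0, "jaw": 1}, {"dx": 0, "dy": 0, "dz": -0.2, "ax": 0, "ay": 0, "az": 0, "jaw": 1}, {"dx": 0, "dy": 0, "dz": -0.2, "ax": 0, "ay": 0, "az": 0, "jaw": 1}, {"dx": 0, "dy": 0, "dz": -0.2, "ax": 0, "ay": 0, "az": 0, "jaw": 1}]}}

```text
time: 6.2
tool_pos: [541.0, -53.3, 395.0]
orientation: [-0.323, 3.12, -0.002]
contact_force: [-0.6, -1.3, -0.8]
grip_width: 86.4
grasp_force: 0.0
```

```bash
python3 -c "
from h import *
st(); to(471,-288,160,-.132+np.pi/2)"
```

```text
t 6.2 grasp [541.8 -53.5 228. ] yawy 1.7773 tilt [ 0.0048 -0.001 ] F [-0.6 -1.3 -0.8] w 86.4 gf 0.0 q [-0.19 -0.02  1.66 -0.    1.49 -1.97]
d [ 0.3899 -0.7173  0.2264] a [-0.0015  0.0061  0.431 ]
```

>>> {"fn": "apply_moves", "kwargs": {"series": [{"dx": 0.39, "dy": -0.717, "dz": 0.1, "ax": 0, "ay": 0, "az": 0.43, "jaw": 0.82}, {"dx": 0.39, "dy": -0.717, "dz": 0.1, "ax": 0, "ay": 0, "az": 0.43, "jaw": 0.82}, {"dx": 0.39, "dy": -0.717, "dz": 0.1, "ax": 0, "ay": 0, "az": 0.43, "jaw": 0.82}, {"dx": 0.39, "dy": -0.717, "dz": 0.1, "ax": 0, "ay": 0, "az": 0.43, "jaw": 0.82}, {"dx": 0.39, "dy": -0.717, "dz": 0.1, "ax": 0, "ay": 0, "az": 0.43, "jaw": 0.82}, {"dx": 0.39, "dy": -0.717, "dz": 0.1, "ax": 0, "ay": 0, "az": 0.43, "jaw": 0.82}, {"dx": 0.39, "dy": -0.717, "dz": 0.1, "ax": 0, "ay": 0, "az": 0.43, "jaw": 0.82}, {"dx": 0.39, "dy": -0.717, "dz": 0.1, "ax": 0, "ay": 0, "az": 0.43, "jaw": 0.82}, {"dx": 0.39, "dy": -0.717, "dz": 0.1, "ax": 0, "ay": 0, "az": 0.43, "jaw": 0.82}, {"dx": 0.39, "dy": -0.717, "dz": 0.1, "ax": 0, "ay": 0, "az": 0.43, "jaw": 0.82}]}}

```text
time: 7.03
tool_pos: [470.3, -286.5, 362.0]
orientation: [-0.204, -3.135, -0.001]
contact_force: [-0.1, 0.4, 0.1]
grip_width: 76.1
grasp_force: 0.0
```

```bash
python3 - <<'E'
from h import *
st(); to(471,-288,50,-.132+np.pi/2)
W=np.load("top0.npy"); z=W[...,2]; f=cv2.imread("pics/top0.png")
m=(abs(z-73)<3)&(W[...,1]<-335)&(W[...,0]>380)&(W[...,0]<620)&(f[...,0]<60)
print(cv2.boxPoints(cv2.minAreaRect(W[m][:,:2].astype(np.float32))).round())
# arm height check
f,W,_=snap("top"); z=W[...,2]; v,u=np.mgrid[:384,:512]
hsv=cv2.cvtColor(f,cv2.COLOR_RGB2HSV); H,S=hsv[...,0],hsv[...,1]
m=((H<6)|(H>174))&(S>150)&(W[...,0]>525)&(W[...,0]<590)&(abs(W[...,1]+45)<40); print("bar z",np.median(z[m]),m.sum())
E
```

```text
t 7.03 grasp [ 470.2 -286.4  195. ] yawy 1.4408 tilt [-0.0004  0.0008] F [-0.1  0.4  0.1] w 76.1 gf 0.0 q [-0.64  0.02  1.68  0.    1.44 -2.08]
d [-0.0033 -0.0049  0.4833] a [ 0.0009 -0.0006  0.0026]
[[ 415. -427.]
 [ 531. -504.]
 [ 563. -456.]
 [ 447. -379.]]
bar z 140.68702326648918 134
```

>>> {"fn": "apply_moves", "kwargs": {"series": [{"dx": -0.003, "dy": -0.005, "dz": 0.12, "ax": 0, "ay": 0, "az": 0, "jaw": 0.82}, {"dx": -0.003, "dy": -0.005, "dz": 0.24, "ax": 0, "ay": 0, "az": 0, "jaw": 0.82}, {"dx": -0.003, "dy": -0.005, "dz": 0.36, "ax": 0, "ay": 0, "az": 0, "jaw": 0.82}, {"dx": -0.003, "dy": -0.005, "dz": 0.44, "ax": 0, "ay": 0, "az": 0, "jaw": 0.82}, {"dx": -0.003, "dy": -0.005, "dz": 0.48, "ax": 0, "ay": 0, "az": 0, "jaw": 0.82}, {"dx": -0.003, "dy": -0.005, "dz": 0.48, "ax": 0, "ay": 0, "az": 0, "jaw": 0.82}, {"dx": -0.003, "dy": -0.005, "dz": 0.48, "ax": 0, "ay": 0, "az": 0, "jaw": 0.82}, {"dx": -0.003, "dy": -0.005, "dz": 0.48, "ax": 0, "ay": 0, "az": 0, "jaw": 0}, {"dx": -0.003, "dy": -0.005, "dz": 0.48, "ax": 0, "ay": 0, "az": 0, "jaw": 0}, {"dx": -0.003, "dy": -0.005, "dz": 0.48, "ax": 0, "ay": 0, "az": 0, "jaw": 0}], "newtons": 40}}

```text
time: 7.92
tool_pos: [471.5, -289.7, 220.6]
orientation: [0.205, 3.132, -0.003]
contact_force: [-0.7, -1.5, -0.0]
grip_width: 60.9
grasp_force: 0.0
```

>>> {"fn": "apply_moves", "kwargs": {"series": [{"dx": 0, "dy": 0, "dz": 0, "ax": 0, "ay": 0, "az": 0, "jaw": 0}, {"dx": 0, "dy": 0, "dz": 0, "ax": 0, "ay": 0, "az": 0, "jaw": 0}, {"dx": 0, "dy": 0, "dz": 0, "ax": 0, "ay": 0, "az": 0, "jaw": 0}, {"dx": 0, "dy": 0, "dz": 0, "ax": 0, "ay": 0, "az": 0, "jaw": 0}]}}

```text
time: 8.25
tool_pos: [471.3, -289.6, 220.1]
orientation: [0.205, 3.133, -0.002]
contact_force: [-1.2, 1.9, 6.7]
grip_width: 55.9
grasp_force: 40.0
```

```bash
python3 - <<'E'
from h import *
st()
E
```

```text
t 8.25 grasp [ 471.6 -289.8   53.1] yawy 1.4398 tilt [ 0.0022 -0.0012] F [-1.2  1.9  6.7] w 55.9 gf 40.0 q [-0.64  0.17  1.79  0.    1.17 -2.08]
```

>>> {"fn": "apply_moves", "kwargs": {"series": [{"dx": 0, "dy": 0, "dz": -0.02, "ax": 0, "ay": 0, "az": 0, "jaw": 0}, {"dx": 0, "dy": 0, "dz": -0.04, "ax": 0, "ay": 0, "az": 0, "jaw": 0}, {"dx": 0, "dy": 0, "dz": -0.05, "ax": 0, "ay": 0, "az": 0, "jaw": 0}, {"dx": 0, "dy": 0, "dz": -0.05, "ax": 0, "ay": 0, "az": 0, "jaw": 0}]}}

```text
time: 8.58
tool_pos: [470.8, -289.5, 234.4]
orientation: [0.206, 3.134, -0.001]
contact_force: [0.0, -0.7, -4.7]
grip_width: 55.7
grasp_force: 39.9
```

```bash
python3 - <<'E'
from h import *
st(); to(397,-82,67,.207+np.pi/2)
E
```

```text
t 8.58 grasp [ 470.9 -289.6   67.4] yawy 1.4396 tilt [ 0.0008 -0.0007] F [ 0.  -0.7 -4.7] w 55.7 gf 39.9 q [-0.64  0.15  1.79 -0.    1.2  -2.08]
d [3.343e-01 6.534e-01 5.000e-04] a [-0.001   0.001  -0.4306]
```

>>> {"fn": "apply_moves", "kwargs": {"series": [{"dx": 0.02, "dy": 0.04, "dz": 0, "ax": 0, "ay": 0, "az": -0.03, "jaw": 0}, {"dx": 0.06, "dy": 0.12, "dz": 0, "ax": 0, "ay": 0, "az": -0.08, "jaw": 0}, {"dx": 0.11, "dy": 0.22, "dz": 0, "ax": 0, "ay": 0, "az": -0.14, "jaw": 0}, {"dx": 0.17, "dy": 0.33, "dz": 0, "ax": 0, "ay": 0, "az": -0.22, "jaw": 0}, {"dx": 0.23, "dy": 0.44, "dz": 0, "ax": 0, "ay": 0, "az": -0.29, "jaw": 0}, {"dx": 0.28, "dy": 0.54, "dz": 0, "ax": 0, "ay": 0, "az": -0.36, "jaw": 0}, {"dx": 0.31, "dy": 0.61, "dz": 0, "ax": 0, "ay": 0, "az": -0.41, "jaw": 0}, {"dx": 0.33, "dy": 0.645, "dz": 0, "ax": 0, "ay": 0, "az": -0.43, "jaw": 0}, {"dx": 0.334, "dy": 0.653, "dz": 0, "ax": 0, "ay": 0, "az": -0.43, "jaw": 0}, {"dx": 0.334, "dy": 0.653, "dz": 0, "ax": 0, "ay": 0, "az": -0.43, "jaw": 0}]}}

```text
time: 9.42
tool_pos: [396.9, -81.7, 233.6]
orientation: [-0.325, 3.124, -0.001]
contact_force: [0.0, 0.3, -4.4]
grip_width: 56.0
grasp_force: 39.9
```

```bash
python3 - <<'E'
from h import *
st(); to(452.7,-70.2,67,.207+np.pi/2)
E
```

```text
t 9.42 grasp [397.  -81.8  66.6] yawy 1.7778 tilt [ 0.0006 -0.0005] F [ 0.   0.3 -4.4] w 56.0 gf 39.9 q [-0.33 -0.26  2.19 -0.    1.22 -2.11]
d [-0.1898 -0.0007 -0.0014] a [-0.0008  0.0006  0.    ]
```

>>> {"fn": "apply_moves", "kwargs": {"series": [{"dx": -0.03, "dy": 0, "dz": 0, "ax": 0, "ay": 0, "az": 0, "jaw": 0}, {"dx": -0.08, "dy": 0, "dz": 0, "ax": 0, "ay": 0, "az": 0, "jaw": 0}, {"dx": -0.14, "dy": 0, "dz": 0, "ax": 0, "ay": 0, "az": 0, "jaw": 0}, {"dx": -0.18, "dy": 0, "dz": 0, "ax": 0, "ay": 0, "az": 0, "jaw": 0}, {"dx": -0.19, "dy": 0, "dz": 0, "ax": 0, "ay": 0, "az": 0, "jaw": 0}, {"dx": -0.19, "dy": 0, "dz": 0, "ax": 0, "ay": 0, "az": 0, "jaw": 0}, {"dx": -0.19, "dy": 0, "dz": 0.02, "ax": 0, "ay": 0, "az": 0, "jaw": 0}, {"dx": -0.19, "dy": 0, "dz": 0.035, "ax": 0, "ay": 0, "az": 0, "jaw": 0}, {"dx": -0.19, "dy": 0, "dz": 0.041, "ax": 0, "ay": 0, "az": 0, "jaw": 0}, {"dx": -0.19, "dy": 0, "dz": 0.041, "ax": 0, "ay": 0, "az": 0, "jaw": 0}]}}

```text
time: 10.25
tool_pos: [452.1, -70.5, 220.6]
orientation: [0.323, -3.124, -0.0]
contact_force: [0.5, -0.1, -4.1]
grip_width: 56.1
grasp_force: 39.9
```

```bash
python3 - <<'E'
from h import *
st(); to(452.7,-70.2,53,.207+np.pi/2)
f,W,_=snap("side"); cv2.imwrite("pics/p1.png",cv2.resize(f[130:290,190:360],None,fx=3.5,fy=3.5,interpolation=cv2.INTER_CUBIC)[...,::-1])
E
```

```text
t 10.25 grasp [451.9 -70.4  53.6] yawy 1.777 tilt [-0.0011  0.0001] F [ 0.5 -0.1 -4.1] w 56.1 gf 39.9 q [-0.27 -0.08  2.06 -0.    1.17 -2.04]
d [-0.0023  0.0004  0.0021] a [ 0.0004 -0.0013 -0.001 ]
```

View pics/p1.png

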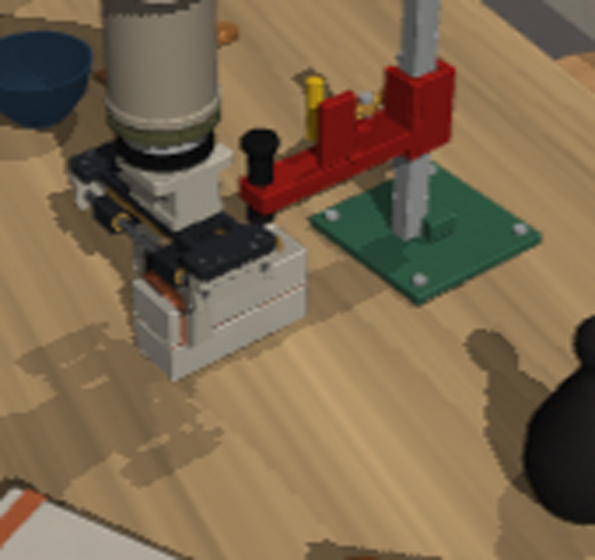

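The pad hangs over the mould top at (262,210) and the disc edge shows at (282,238). The post and paddle stand clear at (338,130) and (315,110). Now I set the mould down and let go.

>>> {"fn": "apply_moves", "kwargs": {"series": [{"dx": -0.002, "dy": 0, "dz": 0.003, "ax": 0, "ay": 0, "az": 0, "jaw": 0}, {"dx": -0.002, "dy": 0, "dz": 0.005, "ax": 0, "ay": 0, "az": 0, "jaw": 0}, {"dx": -0.002, "dy": 0, "dz": 0.005, "ax": 0, "ay": 0, "az": 0, "jaw": 0}, {"dx": -0.002, "dy": 0, "dz": 0.005, "ax": 0, "ay": 0, "az": 0, "jaw": 0}]}}

```text
time: 10.63
tool_pos: [453.4, -70.2, 220.1]
orientation: [-0.324, 3.124, -0.0]
contact_force: [-3.8, -0.8, 3.8]
grip_width: 55.8
grasp_force: 40.0
```

```bash
python3 - <<'E'
from h import *
st()
E
```

```text
t 10.63 grasp [453.4 -70.2  53.1] yawy 1.7775 tilt [ 0.0004 -0.0003] F [-3.8 -0.8  3.8] w 55.8 gf 40.0 q [-0.27 -0.08  2.05 -0.    1.17 -2.04]
```

On the table (Fz +3.8). I open, back up, and withdraw so both cameras can see.

>>> {"fn": "apply_moves", "kwargs": {"series": [{"dx": 0, "dy": 0, "dz": 0, "ax": 0, "ay": 0, "az": 0, "jaw": 0.85}, {"dx": 0, "dy": 0, "dz": 0, "ax": 0, "ay": 0, "az": 0, "jaw": 0.85}, {"dx": 0, "dy": 0, "dz": 0, "ax": 0, "ay": 0, "az": 0, "jaw": 0.85}, {"dx": 0, "dy": 0, "dz": 0, "ax": 0, "ay": 0, "az": 0, "jaw": 0.85}, {"dx": 0, "dy": 0, "dz": -0.1, "ax": 0, "ay": 0, "az": 0, "jaw": 0.85}, {"dx": 0, "dy": 0, "dz": -0.2, "ax": 0, "ay": 0, "az": 0, "jaw": 0.85}, {"dx": 0, "dy": 0, "dz": -0.33, "ax": 0, "ay": 0, "az": 0, "jaw": 0.85}, {"dx": 0, "dy": 0, "dz": -0.46, "ax": 0, "ay": 0, "az": 0, "jaw": 0.85}, {"dx": 0, "dy": 0.12, "dz": -0.59, "ax": 0, "ay": 0, "az": 0, "jaw": 0.85}, {"dx": 0, "dy": 0.24, "dz": -0.65, "ax": 0, "ay": 0, "az": 0, "jaw": 0.85}]}}

```text
time: 11.47
tool_pos: [440.6, -8.3, 413.8]
orientation: [-0.318, 3.121, -0.003]
contact_force: [0.3, 1.1, -0.0]
grip_width: 78.9
grasp_force: 0.0
```

>>> {"fn": "apply_moves", "kwargs": {"series": [{"dx": 0, "dy": 0.3, "dz": 0, "ax": 0, "ay": 0, "az": 0, "jaw": 0.85}, {"dx": 0, "dy": 0.3, "dz": 0, "ax": 0, "ay": 0, "az": 0, "jaw": 0.85}, {"dx": 0, "dy": 0.3, "dz": 0, "ax": 0, "ay": 0, "az": 0, "jaw": 0.85}, {"dx": 0, "dy": 0.3, "dz": 0, "ax": 0, "ay": 0, "az": 0, "jaw": 0.85}]}}

```text
time: 11.8
tool_pos: [421.1, 82.8, 410.0]
orientation: [-0.331, 3.123, 0.001]
contact_force: [-0.1, 0.2, 0.3]
grip_width: 79.1
grasp_force: 0.0
```

```bash
python3 - <<'E'
from h import *
st()
c,s=np.cos(.207),np.sin(.207); v,u=np.mgrid[:384,:512]
out=[]
for n in("top","side"):
    f,W,_=snap(n); z=W[...,2]; hsv=cv2.cvtColor(f,cv2.COLOR_RGB2HSV); H,S=hsv[...,0],hsv[...,1]
    L=W[...,:2]-[538.8,-52.1]; X=L[...,0]*c+L[...,1]*s; Y=-L[...,0]*s+L[...,1]*c  # knob-centred
    near=(X>-140)&(X<200)&(abs(Y)<50)
    for nm,m in(("mould",(abs(z-73)<2.5)&near&(X<40)),("disc",(H>15)&(H<30)&(S>110)&(abs(z-73)<4)&near&(abs(X)<30)),("cap",(f.max(2)<80)&(z>170)&(z<186)&near&(abs(X)<25)),("captop",(f.max(2)<80)&(z>178)&(z<184)&near&(abs(X)<25)),("pad",(f.max(2)<80)&(z>78)&(z<120)&near&(abs(X)<25)),("bar",((H<6)|(H>174))&(S>150)&near&(abs(z-140.5)<3)&(X<60)),("post",((H<6)|(H>174))&(S>150)&near&(z>195)&(X<90)),("yel",(H>22)&(H<34)&(S>190)&near&(z>190))):
        if m.sum()<3: print(n,nm,"-"); continue
        q=np.c_[X[m],Y[m],z[m]]; r=cv2.minAreaRect(q[:,:2].astype(np.float32))
        print(n,nm,len(q),q.mean(0).round(1),"lo",np.percentile(q,3,0).round(0),"hi",np.percentile(q,97,0).round(0),"rect",np.round(r[0],1),np.round(r[1],1),round(r[2],1))
    b=f[110:230,200:320] if n=="top" else f[130:250,220:340]; out.append(cv2.resize(b,(400,400),interpolation=cv2.INTER_CUBIC))
cv2.imwrite("pics/p2.png",np.hstack(out)[...,::-1])
E
```

```text
t 11.8 grasp [421.2  82.8 243. ] yawy 1.7821 tilt [0.0007 0.0005] F [-0.1  0.2  0.3] w 79.1 gf 0.0 q [ 0.07 -0.35  1.93  0.    1.57 -1.71]
top mould 271 [-47.1   0.6  73.1] lo [-101.  -26.   71.] hi [21. 26. 75.] rect [-37.9   0.3] [139.3  55.6] 0.7
top disc 26 [-6.1  4.4 73.4] lo [-15. -13.  70.] hi [ 6. 17. 77.] rect [-6.5  5.5] [35.5 16.4] 62.8
top cap 67 [  1.    0.8 178.8] lo [-12. -12. 173.] hi [ 14.  14. 185.] rect [1.2 1.2] [27.8 27.1] 35.9
top captop 35 [  0.5   1.  180.8] lo [-10. -10. 178.] hi [ 14.  14. 184.] rect [0.5 0.1] [26.  24.7] 58.3
top pad -
top bar 85 [ 29.3  -3.8 140.5] lo [-11. -20. 138.] hi [ 57.  12. 143.] rect [23.1 -4.2] [32.7 69.9] 89.8
top post 36 [ 66.  -15.4 200. ] lo [ 51. -20. 196.] hi [ 82. -11. 205.] rect [ 65.7 -15.4] [10. 33.] 87.5
top yel 16 [ 65.   12.8 203.2] lo [ 60.   8. 195.] hi [ 71.  18. 208.] rect [65.2 12.6] [ 9.5 10.3] 78.6
side mould 538 [-44.5  -1.9  72.9] lo [-108.  -27.   71.] hi [23. 26. 75.] rect [-41.2  -1.4] [ 59.9 141.2] 89.0
side disc 85 [ 0.7  1.  73.1] lo [-16. -16.  70.] hi [17. 16. 76.] rect [0.6 1.4] [39.5 34.9] 52.3
side cap 73 [ -2.6  -4.1 178.4] lo [-16. -16. 173.] hi [ 13.  11. 182.] rect [-0.6 -1.8] [32.7 27.6] 52.9
side captop 50 [ -1.4  -2.7 179.9] lo [-14. -15. 178.] hi [ 11.  10. 182.] rect [-0.7 -1.4] [29.6 27.3] 44.2
side pad 28 [ -7.9  -5.  109.1] lo [-13. -11. 103.] hi [  3.   4. 117.] rect [-7.8 -6.1] [12.6 20. ] 38.7
side bar 135 [ 24.9  -7.8 139.8] lo [-13. -22. 138.] hi [ 55.  11. 142.] rect [21.3 -4.9] [36.3 76.6] 88.6
side post 31 [ 63.5 -18.3 198.8] lo [ 49. -22. 196.] hi [ 79. -12. 202.] rect [ 63.1 -17. ] [30.8 11.1] 3.3
side yel 23 [ 62.6   9.5 197.9] lo [ 57.   6. 191.] hi [ 69.  17. 203.] rect [64.1 11.1] [14.2  8.6] 51.6
```

View pics/p2.png

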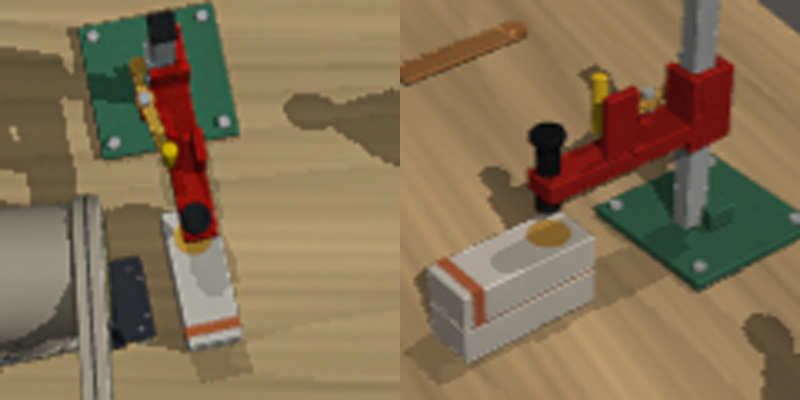

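The mould's disc sits within about 1.5 mm of the knob axis in both views. Top: knob (195,218) over the disc (195,240). Side: disc (548,233) under the pad (547,205). Next is the pinch; post and paddle are at top (195,150) and (170,152).

```bash
python3 - <<'E'
from h import *
st(); to(603.8,-45.6,245,.207+np.pi/2)
E
```

```text
t 11.9 grasp [421.7  80.3 242.6] yawy 1.7788 tilt [-0.     -0.0006] F [-0.7 -1.  -1. ] w 78.9 gf 0.0 q [ 0.07 -0.35  1.93 -0.    1.57 -1.71]
d [-0.5071 -0.5362 -0.0077] a [-0.0007 -0.0002  0.0013]
```

>>> {"fn": "apply_moves", "kwargs": {"series": [{"dx": -0.507, "dy": -0.536, "dz": -0.008, "ax": 0, "ay": 0, "az": 0, "jaw": 1}, {"dx": -0.507, "dy": -0.536, "dz": -0.008, "ax": 0, "ay": 0, "az": 0, "jaw": 1}, {"dx": -0.507, "dy": -0.536, "dz": -0.008, "ax": 0, "ay": 0, "az": 0, "jaw": 1}, {"dx": -0.507, "dy": -0.536, "dz": -0.008, "ax": 0, "ay": 0, "az": 0, "jaw": 1}, {"dx": -0.507, "dy": -0.536, "dz": -0.008, "ax": 0, "ay": 0, "az": 0, "jaw": 1}, {"dx": -0.507, "dy": -0.536, "dz": -0.008, "ax": 0, "ay": 0, "az": 0, "jaw": 1}, {"dx": -0.507, "dy": -0.536, "dz": -0.008, "ax": 0, "ay": 0, "az": 0, "jaw": 1}, {"dx": -0.507, "dy": -0.536, "dz": -0.008, "ax": 0, "ay": 0, "az": 0, "jaw": 1}]}}

```text
time: 12.57
tool_pos: [603.6, -47.9, 410.9]
orientation: [0.319, -3.123, -0.001]
contact_force: [0.8, -0.3, -0.4]
grip_width: 92.9
grasp_force: 0.0
```

```bash
python3 - <<'E'
from h import *
st(); to(603.8,-45.6,178,.207+np.pi/2)
E
```

```text
t 12.57 grasp [603.2 -47.9 243.9] yawy 1.7741 tilt [-0.0023  0.0003] F [ 0.8 -0.3 -0.4] w 92.9 gf 0.0 q [-0.16  0.14  1.46 -0.    1.54 -1.94]
d [-0.0027  0.0073  0.2197] a [ 0.001  -0.0028 -0.0047]
```

>>> {"fn": "apply_moves", "kwargs": {"series": [{"dx": -0.001, "dy": 0.005, "dz": 0.03, "ax": 0, "ay": 0, "az": 0, "jaw": 1}, {"dx": -0.001, "dy": 0.005, "dz": 0.08, "ax": 0, "ay": 0, "az": 0, "jaw": 1}, {"dx": -0.001, "dy": 0.005, "dz": 0.13, "ax": 0, "ay": 0, "az": 0, "jaw": 1}, {"dx": -0.001, "dy": 0.005, "dz": 0.18, "ax": 0, "ay": 0, "az": 0, "jaw": 1}, {"dx": -0.001, "dy": 0.005, "dz": 0.21, "ax": 0, "ay": 0, "az": 0, "jaw": 1}, {"dx": -0.001, "dy": 0.005, "dz": 0.22, "ax": 0, "ay": 0, "az": 0, "jaw": 1}, {"dx": -0.001, "dy": 0.005, "dz": 0.22, "ax": 0, "ay": 0, "az": 0, "jaw": 1}, {"dx": -0.001, "dy": 0.005, "dz": 0.22, "ax": 0, "ay": 0, "az": 0, "jaw": 1}, {"dx": -0.001, "dy": 0.005, "dz": 0.22, "ax": 0, "ay": 0, "az": 0, "jaw": 1}]}}

```text
time: 13.32
tool_pos: [603.8, -44.0, 347.5]
orientation: [-0.324, 3.123, -0.001]
contact_force: [0.3, -0.5, 0.3]
grip_width: 93.0
grasp_force: 0.0
```

```bash
python3 - <<'E'
from h import *
st(); to(603.8,-45.6,178,.207+np.pi/2)
f,W,_=snap("side"); cv2.imwrite("pics/p3.png",cv2.resize(f[100:230,220:360],None,fx=4,fy=4,interpolation=cv2.INTER_CUBIC)[...,::-1])
E
```

```text
t 13.32 grasp [604.1 -44.  180.5] yawy 1.7777 tilt [ 0.0019 -0.0003] F [ 0.3 -0.5  0.3] w 93.0 gf 0.0 q [-0.16  0.18  1.54  0.    1.42 -1.94]
d [ 0.001  -0.0054  0.0084] a [-0.0009  0.0023 -0.0001]
```

View pics/p3.png

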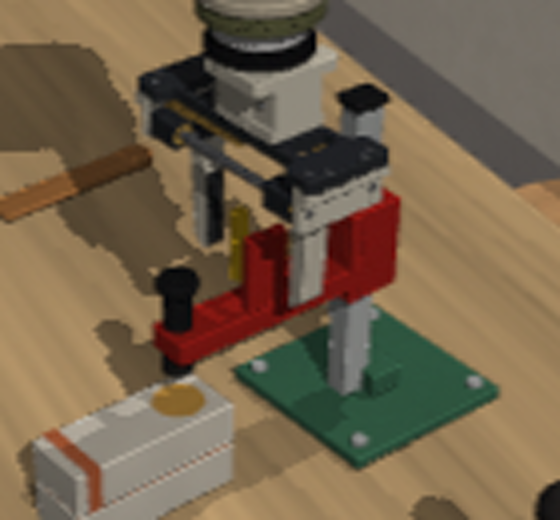

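Fingers straddle post (265,270) and paddle (240,240) in the side view. I trim the centring and squeeze with 22 N.

>>> {"fn": "apply_moves", "kwargs": {"series": [{"dx": 0.001, "dy": -0.005, "dz": 0.008, "ax": 0, "ay": 0, "az": 0, "jaw": 0.6}, {"dx": 0.001, "dy": -0.005, "dz": 0.008, "ax": 0, "ay": 0, "az": 0, "jaw": 0.6}, {"dx": 0.001, "dy": -0.005, "dz": 0.008, "ax": 0, "ay": 0, "az": 0, "jaw": 0.6}, {"dx": 0.001, "dy": -0.005, "dz": 0.008, "ax": 0, "ay": 0, "az": 0, "jaw": 0.6}, {"dx": 0.001, "dy": -0.005, "dz": 0.008, "ax": 0, "ay": 0, "az": 0, "jaw": 0.6}, {"dx": 0.001, "dy": -0.005, "dz": 0.008, "ax": 0, "ay": 0, "az": 0, "jaw": 0.6}], "newtons": 22}}

```text
time: 13.87
tool_pos: [603.6, -45.6, 343.8]
orientation: [0.324, -3.125, -0.0]
contact_force: [0.7, -1.1, 1.3]
grip_width: 58.6
grasp_force: 0.0
```

>>> {"fn": "apply_moves", "kwargs": {"series": [{"dx": 0, "dy": 0, "dz": 0, "ax": 0, "ay": 0, "az": 0, "jaw": 0}, {"dx": 0, "dy": 0, "dz": 0, "ax": 0, "ay": 0, "az": 0, "jaw": 0}, {"dx": 0, "dy": 0, "dz": 0, "ax": 0, "ay": 0, "az": 0, "jaw": 0}, {"dx": 0, "dy": 0, "dz": 0, "ax": 0, "ay": 0, "az": 0, "jaw": 0}, {"dx": 0, "dy": 0, "dz": 0, "ax": 0, "ay": 0, "az": 0, "jaw": 0}, {"dx": 0, "dy": 0, "dz": 0, "ax": 0, "ay": 0, "az": 0, "jaw": 0}, {"dx": 0, "dy": 0, "dz": 0, "ax": 0, "ay": 0, "az": 0, "jaw": 0}, {"dx": 0, "dy": 0, "dz": 0, "ax": 0, "ay": 0, "az": 0, "jaw": 0}], "newtons": 22}}

```text
time: 14.53
tool_pos: [604.0, -46.2, 343.3]
orientation: [-0.323, 3.124, -0.002]
contact_force: [6.1, -2.8, -5.9]
grip_width: 28.7
grasp_force: 22.0
```

```bash
python3 - <<'E'
from h import *
st()
E
```

```text
t 14.53 grasp [604.2 -46.3 176.3] yawy 1.777 tilt [ 0.0014 -0.001 ] F [ 6.1 -2.8 -5.9] w 28.7 gf 22.0 q [-0.16  0.18  1.55 -0.    1.41 -1.94]
```

Squeezed to the stop (28.7 mm) and carrying the weight. Lowering 21 mm first.

>>> {"fn": "apply_moves", "kwargs": {"series": [{"dx": 0, "dy": 0, "dz": 0.005, "ax": 0, "ay": 0, "az": 0, "jaw": 0}, {"dx": 0, "dy": 0, "dz": 0.012, "ax": 0, "ay": 0, "az": 0, "jaw": 0}, {"dx": 0, "dy": 0, "dz": 0.02, "ax": 0, "ay": 0, "az": 0, "jaw": 0}, {"dx": 0, "dy": 0, "dz": 0.028, "ax": 0, "ay": 0, "az": 0, "jaw": 0}, {"dx": 0, "dy": 0, "dz": 0.036, "ax": 0, "ay": 0, "az": 0, "jaw": 0}, {"dx": 0, "dy": 0, "dz": 0.044, "ax": 0, "ay": 0, "az": 0, "jaw": 0}, {"dx": 0, "dy": 0, "dz": 0.052, "ax": 0, "ay": 0, "az": 0, "jaw": 0}, {"dx": 0, "dy": 0, "dz": 0.06, "ax": 0, "ay": 0, "az": 0, "jaw": 0}, {"dx": 0, "dy": 0, "dz": 0.066, "ax": 0, "ay": 0, "az": 0, "jaw": 0}, {"dx": 0, "dy": 0, "dz": 0.07, "ax": 0, "ay": 0, "az": 0, "jaw": 0}]}}

```text
time: 15.37
tool_pos: [604.0, -46.2, 322.2]
orientation: [-0.323, 3.124, -0.002]
contact_force: [6.3, -2.1, -6.8]
grip_width: 28.2
grasp_force: 22.0
```

```bash
python3 - <<'E'
from h import *
st()
f,W,_=snap("side"); hsv=cv2.cvtColor(f,cv2.COLOR_RGB2HSV)
L=W[...,:2]-[538.8,-52.1]; c,s=np.cos(.207),np.sin(.207);X=L[...,0]*c+L[...,1]*s; Y=-L[...,0]*s+L[...,1]*c
m=(f.max(2)<80)&(abs(X)<20)&(abs(Y)<20)&(W[...,2]>140); print("cap top",np.percentile(W[m][:,2],[50,90]), "arm at cap-40")
E
```

```text
t 15.37 grasp [604.2 -46.3 155.2] yawy 1.777 tilt [ 0.0015 -0.001 ] F [ 6.3 -2.1 -6.8] w 28.2 gf 22.0 q [-0.16  0.2   1.57 -0.    1.38 -1.94]
cap top [156.63518943 159.15594769] arm at cap-40
```

The arm follows (q about 0.039). Feeling for contact in small steps.

>>> {"fn": "apply_moves", "kwargs": {"series": [{"dx": 0, "dy": 0, "dz": 0.003, "ax": 0, "ay": 0, "az": 0, "jaw": 0}, {"dx": 0, "dy": 0, "dz": 0.006, "ax": 0, "ay": 0, "az": 0, "jaw": 0}, {"dx": 0, "dy": 0, "dz": 0.009, "ax": 0, "ay": 0, "az": 0, "jaw": 0}, {"dx": 0, "dy": 0, "dz": 0.012, "ax": 0, "ay": 0, "az": 0, "jaw": 0}, {"dx": 0, "dy": 0, "dz": 0.012, "ax": 0, "ay": 0, "az": 0, "jaw": 0}]}}

```text
time: 15.83
tool_pos: [604.0, -46.2, 318.5]
orientation: [-0.323, 3.124, -0.002]
contact_force: [7.6, -3.2, -7.6]
grip_width: 28.3
grasp_force: 22.0
```

>>> {"fn": "apply_moves", "kwargs": {"series": [{"dx": 0, "dy": 0, "dz": 0.003, "ax": 0, "ay": 0, "az": 0, "jaw": 0}, {"dx": 0, "dy": 0, "dz": 0.006, "ax": 0, "ay": 0, "az": 0, "jaw": 0}, {"dx": 0, "dy": 0, "dz": 0.006, "ax": 0, "ay": 0, "az": 0, "jaw": 0}]}}

```text
time: 16.08
tool_pos: [604.0, -46.2, 316.8]
orientation: [-0.323, 3.124, -0.002]
contact_force: [7.6, -2.7, -7.2]
grip_width: 28.8
grasp_force: 22.0
```

>>> {"fn": "apply_moves", "kwargs": {"series": [{"dx": 0, "dy": 0, "dz": 0.003, "ax": 0, "ay": 0, "az": 0, "jaw": 0}, {"dx": 0, "dy": 0, "dz": 0.006, "ax": 0, "ay": 0, "az": 0, "jaw": 0}, {"dx": 0, "dy": 0, "dz": 0.006, "ax": 0, "ay": 0, "az": 0, "jaw": 0}]}}

```text
time: 16.33
tool_pos: [604.0, -46.2, 315.0]
orientation: [-0.323, 3.124, -0.002]
contact_force: [7.2, -2.7, -6.9]
grip_width: 28.8
grasp_force: 22.0
```

>>> {"fn": "apply_moves", "kwargs": {"series": [{"dx": 0, "dy": 0, "dz": 0.003, "ax": 0, "ay": 0, "az": 0, "jaw": 0}, {"dx": 0, "dy": 0, "dz": 0.005, "ax": 0, "ay": 0, "az": 0, "jaw": 0}, {"dx": 0, "dy": 0, "dz": 0.005, "ax": 0, "ay": 0, "az": 0, "jaw": 0}]}}

```text
time: 16.58
tool_pos: [604.0, -46.1, 314.4]
orientation: [-0.323, 3.123, -0.002]
contact_force: [4.9, -3.3, -2.5]
grip_width: 28.5
grasp_force: 22.0
```

>>> {"fn": "apply_moves", "kwargs": {"series": [{"dx": 0, "dy": 0, "dz": 0.003, "ax": 0, "ay": 0, "az": 0, "jaw": 0}, {"dx": 0, "dy": 0, "dz": 0.003, "ax": 0, "ay": 0, "az": 0, "jaw": 0}, {"dx": 0, "dy": 0, "dz": 0.003, "ax": 0, "ay": 0, "az": 0, "jaw": 0}]}}

```text
time: 16.83
tool_pos: [603.9, -46.1, 314.1]
orientation: [-0.323, 3.123, -0.002]
contact_force: [3.5, -4.9, 3.1]
grip_width: 28.6
grasp_force: 22.0
```

>>> {"fn": "apply_moves", "kwargs": {"series": [{"dx": 0, "dy": 0, "dz": 0.003, "ax": 0, "ay": 0, "az": 0, "jaw": 0}, {"dx": 0, "dy": 0, "dz": 0.003, "ax": 0, "ay": 0, "az": 0, "jaw": 0}, {"dx": 0, "dy": 0, "dz": 0.003, "ax": 0, "ay": 0, "az": 0, "jaw": 0}]}}

```text
time: 17.08
tool_pos: [603.9, -46.1, 313.8]
orientation: [-0.323, 3.123, -0.002]
contact_force: [1.1, -4.6, 6.8]
grip_width: 28.6
grasp_force: 22.0
```

Contact was felt: Fz went from -7 to +7 at q about 0.031. I ease off slightly, open and rise.

>>> {"fn": "apply_moves", "kwargs": {"series": [{"dx": 0, "dy": 0, "dz": -0.003, "ax": 0, "ay": 0, "az": 0, "jaw": 0}, {"dx": 0, "dy": 0, "dz": -0.003, "ax": 0, "ay": 0, "az": 0, "jaw": 0}, {"dx": 0, "dy": 0, "dz": -0.003, "ax": 0, "ay": 0, "az": 0, "jaw": 0.9}, {"dx": 0, "dy": 0, "dz": -0.003, "ax": 0, "ay": 0, "az": 0, "jaw": 0.9}, {"dx": 0, "dy": 0, "dz": -0.003, "ax": 0, "ay": 0, "az": 0, "jaw": 0.9}, {"dx": 0, "dy": 0, "dz": -0.003, "ax": 0, "ay": 0, "az": 0, "jaw": 0.9}, {"dx": 0, "dy": 0, "dz": -0.003, "ax": 0, "ay": 0, "az": 0, "jaw": 0.9}, {"dx": 0, "dy": 0, "dz": -0.003, "ax": 0, "ay": 0, "az": 0, "jaw": 0.9}, {"dx": 0, "dy": 0, "dz": -0.003, "ax": 0, "ay": 0, "az": 0, "jaw": 0.9}, {"dx": 0, "dy": 0, "dz": -0.003, "ax": 0, "ay": 0, "az": 0, "jaw": 0.9}]}}

```text
time: 17.92
tool_pos: [603.5, -45.6, 313.0]
orientation: [0.324, -3.125, 0.0]
contact_force: [0.2, 0.6, 0.2]
grip_width: 77.1
grasp_force: 0.0
```

>>> {"fn": "apply_moves", "kwargs": {"series": [{"dx": 0, "dy": 0, "dz": 0, "ax": 0, "ay": 0, "az": 0, "jaw": 0.9}, {"dx": 0, "dy": 0, "dz": -0.05, "ax": 0, "ay": 0, "az": 0, "jaw": 0.9}, {"dx": 0, "dy": 0, "dz": -0.15, "ax": 0, "ay": 0, "az": 0, "jaw": 0.9}, {"dx": 0, "dy": 0, "dz": -0.27, "ax": 0, "ay": 0, "az": 0, "jaw": 0.9}, {"dx": 0, "dy": 0, "dz": -0.35, "ax": 0, "ay": 0, "az": 0, "jaw": 0.9}, {"dx": 0.1, "dy": 0, "dz": -0.4, "ax": 0, "ay": 0, "az": 0, "jaw": 0.9}, {"dx": 0.3, "dy": 0.2, "dz": -0.4, "ax": 0, "ay": 0, "az": 0, "jaw": 0.9}, {"dx": 0.5, "dy": 0.5, "dz": -0.4, "ax": 0, "ay": 0, "az": 0, "jaw": 0.9}, {"dx": 0.5, "dy": 0.5, "dz": -0.4, "ax": 0, "ay": 0, "az": 0, "jaw": 0.9}, {"dx": 0.5, "dy": 0.5, "dz": -0.4, "ax": 0, "ay": 0, "az": 0, "jaw": 0.9}]}}

```text
time: 18.75
tool_pos: [443.8, 54.0, 433.1]
orientation: [-0.322, 3.125, 0.0]
contact_force: [-0.1, 0.8, 0.2]
grip_width: 83.7
grasp_force: 0.0
```

>>> {"fn": "apply_moves", "kwargs": {"series": [{"dx": 0.1, "dy": 0.2, "dz": 0, "ax": 0, "ay": 0, "az": 0, "jaw": 0.9}, {"dx": 0.1, "dy": 0.2, "dz": 0, "ax": 0, "ay": 0, "az": 0, "jaw": 0.9}, {"dx": 0.1, "dy": 0.2, "dz": 0, "ax": 0, "ay": 0, "az": 0, "jaw": 0.9}, {"dx": 0.1, "dy": 0.2, "dz": 0, "ax": 0, "ay": 0, "az": 0, "jaw": 0.9}, {"dx": 0.1, "dy": 0.2, "dz": 0, "ax": 0, "ay": 0, "az": 0, "jaw": 0.9}]}}

```text
time: 19.17
tool_pos: [403.9, 105.8, 433.4]
orientation: [-0.325, 3.124, -0.001]
contact_force: [0.5, -0.8, -0.1]
grip_width: 83.7
grasp_force: 0.0
```

```bash
python3 - <<'E'
from h import *
st()
out=[]
c,s=np.cos(.207),np.sin(.207)
for n in("top","side"):
    f,W,_=snap(n); z=W[...,2]; hsv=cv2.cvtColor(f,cv2.COLOR_RGB2HSV); H,S=hsv[...,0],hsv[...,1]
    L=W[...,:2]-[538.8,-52.1]; X=L[...,0]*c+L[...,1]*s; Y=-L[...,0]*s+L[...,1]*c
    m=(f.max(2)<80)&(abs(X)<20)&(abs(Y)<20)&(z>130); print(n,"cap",W[m][:,2].mean(),np.percentile(z[m],90))
    m=((H<6)|(H>174))&(S>150)&(X>-20)&(X<45)&(abs(Y)<25); print("bar",np.median(z[m]))
    m=(abs(z-73)<2.5)&(abs(Y)<50)&(X>-140)&(X<40); print("mould",cv2.minAreaRect(np.c_[X[m],Y[m]].astype(np.float32)))
    b=f[110:230,200:320] if n=="top" else f[130:250,220:340]; out.append(cv2.resize(b,(400,400),interpolation=cv2.INTER_CUBIC))
cv2.imwrite("pics/p4.png",np.hstack(out)[...,::-1])
E
```

```text
t 19.17 grasp [404.  105.8 266.4] yawy 1.7781 tilt [ 0.0009 -0.0004] F [ 0.5 -0.8 -0.1] w 83.7 gf 0.0 q [ 0.13 -0.39  1.92 -0.    1.62 -1.64]
top cap 149.53528327073943 155.3313284891407
bar 110.60538264525326
mould ((-38.173179626464844, -0.2887439727783203), (55.128700256347656, 139.53762817382812), 89.85478973388672)
side cap 145.8309014550537 150.82262030691695
bar 107.48310939712678
mould ((-41.74608612060547, -0.2316875457763672), (59.63192367553711, 139.72706604003906), 89.74415588378906)
```

View pics/p4.png

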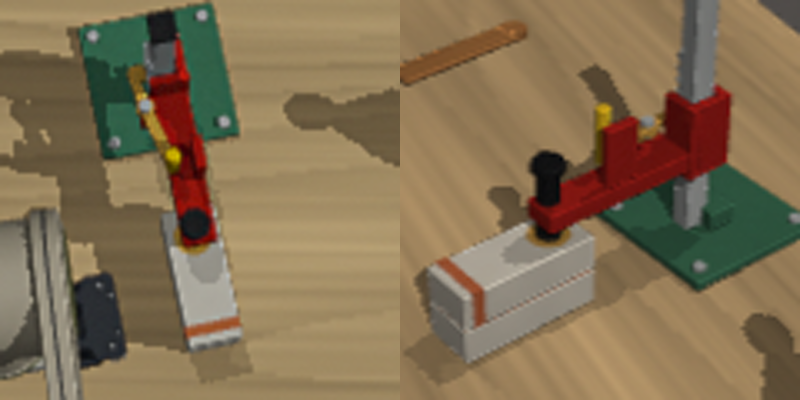

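The pad rests centred on the brass disc (side view (548,235)). The bar top is at about 110.5, so q is about 0.030. The mould is square and upright, the paddle has sprung back, and the robot is clear.

```bash
python3 -c "
from plant import env
print(env.sign_off())"
```

```text
the job is handed in; nothing more can be done
None
```

The job is handed in at about 19 s: the press arm's weight rests on the small white mould's brass disc (arm height about 0.030 m, disc within about 2 mm of the pad's axis), the release is let go and the robot is clear; the hand-in returned no verdict.

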